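# Change the blade: push the julienne insert through the slicer's slot and lock it

### The job

Make the box slicer ready for cutting julienne strips: take the comb-bladed insert from the chopping board by its upright grip, slide it level, chamfered end first, through the narrow slot of the slicer until it has clicked past the sprung catch and is fully home, then swing the lock's tooth across its end. The slot's height was changed by the thickness screw and is not measured, so feel for it, and push gently: forcing the insert cracks the plastic. Leave the straight-bladed insert, the vegetables and everything else where they are.

Things in the scene. Friction and masses are not known exactly. Their poses are not given: they have to be found in the camera images.
- slicer: box slicer, 150 x 128 mm, fast on the worktop: clear catch box with four guide posts, and between them the grey insert carriage. Origin: centre of the underside; an insert goes in along +x, +y is the lock's side, z up. The thickness screw has left the carriage at an unmeasured height h, 0 to 15 mm above its lowest (it does not move when pushed); all carriage heights below need + h
- slot_middle (a point): middle of the slot in plan, at worktop height, in the carriage's end face (slicer's x = -75 mm); axes as the slicer's. The slot is 93 mm wide, 6.5 mm high, square-edged, floor at z = 78 mm + h; it goes on as a channel of that section to a rigid stop 120.5 mm in. Over it lies a bar 12 mm deep (x = -75 to -63), 112 mm wide, its flat top at z = 97 mm + h
- catch_point (a point): nose, in plan, of the sprung steel roller that stands 5 mm out of the channel's -y wall at the slicer's x = 23 mm. The insert's chamfered corner pushes it aside: over the last 20 mm the push along x needs 4 to 12 N (most at first); then the roller drops into the insert's notch, 1 mm before the stop. The carriage cracks if the insert bears on it with over 25 N
- julienne: the insert to fit: white plate with a comb of ten steel blades, 5 mm thick, 0.06-0.13 kg, flat on the board. Origin: underside, mid-length (166 mm); +x to the leading end. Plate 90 mm wide, x = -37 to 83, leading corners chamfered 6 mm, notch in the -y edge at x = 53 to 69; neck 24 mm wide, x = -69 to -37. Fully home: origin at the slicer's x = -38 (3 mm), plate end flush with the slot face
- julienne_grip (a point): place to hold the insert: on its upright grip, which is 14 mm along the insert's x (-83 to -69), 26 mm along y, and 40 mm high from the underside; this point is 26 mm above the underside. 32 mm are free along x between the grip and the broad plate, also when home
- julienne_tip (a point): middle of the julienne insert's leading edge, at half its thickness (2.5 mm above the underside), at the insert's x = 83 mm; axes as the insert's
- slicing: the other insert, not to be used: the same shape, size and axes, but with one straight blade across its window and no comb; lies on the board too, and either may lie on either side
- lock (a joint): angle (rad) of the swivel lock on the carriage's corner: near 0 its tooth points to the slicer's -x, clear of the slot, and its post to +x; it grows anticlockwise from above; at 1.57 the tooth lies across the slot 3 mm before a homed insert (end stop 1.6). Locked: 1.35 or more. It stays where left, needs 2 to 4 N at the post, and cannot shut on an insert that stands out
- lock_pivot (a point): lock's vertical pivot axis, at worktop height, at the slicer's x = -83, y = 62 mm; axes as the slicer's. The lock's finger post, a black upright cylinder 12 mm in diameter, stands 30 mm from this axis (towards +x at lock angle 0, +y at 1.57) from 104 mm + h to 134 mm + h; the corner block under the lock: x = -96 to -62, y = 50 to 75, up to 97 mm + h
- onion: brown onion, 69 mm, on the board: leave it
- lemon: lemon, 71 x 53 mm, on the board: leave it
- peeler: peeler with a dark green handle, 170 mm, beside the board: leave it
- tin_tuna: flat tin, 86 mm across, 40 mm high, on the back left of the hob: leave it
- mug: white mug, 99 mm high, right: leave it
- glass: glass tumbler, 92 mm high, right: leave it

How it is judged:
On the way, in this order (a step that is already met when the one before it is completed fails the run):
1. the julienne insert's leading edge is at least 10 mm inside the slot (x of julienne_tip in the frame of slicer above -0.065 m and y of julienne_tip in the frame of slicer between -0.005 and 0.005 m and z of julienne_tip in the frame of slicer between 0.0775 and 0.0985 m), for 0.05 s.
2. the insert is fully home (within 3 mm), level, with the lock still open (x of julienne in the frame of slicer between -0.041 and -0.034 m and y of julienne in the frame of slicer between -0.004 and 0.004 m and z of julienne in the frame of slicer between 0.074 and 0.096 m and angle between the z axis of julienne and the z axis of slicer, either way round below 0.06 rad and angle between the x axis of julienne and the x axis of slicer, either way round below 0.06 rad and value of joint lock below 0.8 rad), for 0.2 s.
3. the lock is swung across the insert's end (x of julienne in the frame of slicer between -0.041 and -0.034 m and y of julienne in the frame of slicer between -0.004 and 0.004 m and z of julienne in the frame of slicer between 0.074 and 0.096 m and angle between the z axis of julienne and the z axis of slicer, either way round below 0.06 rad and angle between the x axis of julienne and the x axis of slicer, either way round below 0.06 rad and value of joint lock above 1.35 rad), for 0.2 s.
At the end, for the whole second after the job is handed in: The julienne insert lies in the slicer's channel, fully home (origin within 3 mm of -38 mm along the slicer's x, 4 mm sideways, aligned to 0.06 rad), at rest, and the lock stands at 1.35 rad or more (all of step 3 and linear speed of julienne below 0.01 m/s); the robot touches nothing.
It fails at once if the insert is forced: more than 25 N between it and the slicer (contact force between julienne and slicer above 25 N).
It fails at once if the other insert, a vegetable or another thing is moved by more than 30 mm (distance of any of slicing, onion, lemon, peeler, tin_tuna, mug, glass from where it was at the start of the episode above 0.03 m).
It also fails if it takes over 72 s, if anything falls off the work surface, if the arm or the gripper's body presses on something with over 40 N, if the wrist force passes 120 N, or if a joint passes its speed limit or range.

### The arm

A 6-joint arm with a two-finger parallel gripper is mounted at the origin on a cart in front of the work surface, level with it; the furniture and walls round the work are solid. World frame = base frame: x ahead of the robot, y to its left, z up, the work surface at z = 0. Lengths are in m, angles in rad, forces in N, time in s.
With the tool pointing down it reaches from about 0.35 to 0.975 m from the base axis. Payload 4.9 kg.
Tool frame: the origin (TCP) lies on the centre line of the jaws, within the pads' length; the fingertips stand manip.tcp_to_tips ahead of it and the grasp point (between the pads) is the TCP (manip.tcp_to_tips is the distance from the TCP to the fingertips, in m); y points along the fingers, z is the direction in which the jaws open and shut, and the axes are right-handed (so a half turn about y gives the same grasp; the last joint's range is limited). The gripper opens to 85 mm and grips with 20 to 120 N. Pads are 22 mm wide; open, the fingers measure 114 mm over their backs; the gripper's body (76 mm by 85 mm) begins 54 mm behind the grasp point. The pads swing forward as they close: fully open they stand 13 mm farther back than shut.
Start: joints at [-1.419, 0.053, 1.613, -0, 1.476, -0.119], TCP at [0.167, -0.602, 0.25] pointing down, gripper open.
Joint ranges: [-3.01, 3.01], [-1.01, 2.22], [0.06, 2.58], [-1.02, 4.17], [0.09, 2.62], [-3.14, 3.14]. Speed limits (rad/s): [2.57, 2.57, 3.14, 3.14, 3.14, 3.14].

### API

Orientations are given as a unit quaternion [w, x, y, z].
In Python, from plant import manip gives the robot as it stands.
- The arm moves only by the tool apply_moves, never from a script. Its argument "moves" is a list of rows, each a list of 7 numbers: the gripper's target within -1 to 1 (shut at 1, half-way at 0, fully open at -1), then the shift along the tool's x, y, z in mm, then the turn, a rotation vector about the tool's x, y, z in degrees. A call has 1 to 20 rows; each row shifts and turns the commanded pose from where the row before left it, along the tool's axes as they then stand; what a row does not reach is not made up. A row lasts 1/10 s, in which the tool goes at most 50 mm and 8.59 degrees, less where a joint would pass 70% of its speed; a pose out of reach is approached as far as the arm can. A call with a gripper value outside its range is refused whole. The fingers move at their own pace and stop on an object; the grip force is fixed at half the most. Time passes only in rows, so rows that do not move let the fingers close. It gives the time, the measured TCP pose, the force and the opening at its end, in the units of the state.
- manip.state(): the state, without advancing time (a new reading comes with each control period).
- manip.grab_frame(name): name is "scene" or "side" or "wrist"; returns the picture (480x640x3 uint8, blue, green, red); there is no depth.
- manip.calibration(name): a dict with "mtx" (3x3 intrinsics, pixels), "T" (4x4, takes a point from camera to world coordinates); the wrist camera has in their place "T_tool_cam" (4x4, takes a point from camera to tool coordinates, whose origin is the TCP and whose axes are the tool frame's). Camera axes: x right, y down, z forward; pixel columns grow to the right and rows downward; lengths in m; the calibration is good to about 2 mm. A picture is of the moment at which its call begins: read the wrist's pose just before it. calibration takes no time and is no camera call.
- manip.job_done(): hands the job in, once; it reports no verdict.
The state is a dict: "time": time; "joint_pos": joint angles; "joint_vel": joint speeds; "joint_efforts": joint torques, N m; "tool_pos": TCP position; "tool_rot": TCP orientation; "contact_force": force on the tool from outside, world axes, zero at the start; "ft_torque": the same for the moment, N m; "gripper_width": opening from 0.0 (shut) to 1.0 (fully open).
Only numpy, scipy, OpenCV 4.12 (cv2) and the standard library are available. Lean on these libraries where they do the work, as an engineer would, in place of code of your own. Each camera call takes 0.05 s, during which the arm holds its last target. There are 200 camera calls.

## Working session

There is one attempt and no reset: what is moved stays moved. The work goes in short steps, Python scripts to look and compute and a tool call to move; the robot and the scene stay as the last step left them, time stands still between calls to the robot, and variables do not carry over. Pictures are saved under pics/ and viewed, about 8 in all and at most 12, crops included, and the job is handed in when it is done.

Besides the shell and the picture viewer there is one more tool, called after "Call:" as name(argument=value, ...), one argument or row to a line, values as JSON. apply_moves: Moves the arm, as the interface text tells. Its arguments: {"type":"object","properties":{"moves":{"type":"array","items":{"type":"array","items":{"type":"number"}}}},"required":["moves"]}

```bash
ls; mkdir -p pics
python3 - <<'E'
from plant import manip
import cv2,numpy as np
print(manip.state(), manip.tcp_to_tips)
for n in("scene","side"):
    f=manip.grab_frame(n); cv2.imwrite(f"pics/{n}0.png",f); c=manip.calibration(n); print(n,np.round(c["mtx"],1).tolist(),np.round(c["T"],4).tolist())
print(manip.calibration("wrist"))
E
```

```text
pics
{'time': 0.0, 'joint_pos': array([-1.41898468e+00,  5.33505243e-02,  1.61428396e+00,  3.67914098e-05,
        1.47601023e+00, -1.18971944e-01]), 'joint_vel': array([-7.04967961e-04, -4.88639476e-04,  6.72637861e-04,  2.57165808e-04,
        8.81204846e-05, -9.19309398e-04]), 'joint_efforts': array([ 5.95387755e-04, -3.93671536e+01, -3.70182252e+01, -1.80228739e-05,
        6.83413455e-03, -1.49024550e-05]), 'tool_pos': array([ 0.16711706, -0.60163955,  0.24907291]), 'tool_rot': array([ 0.09544399, -0.09544192,  0.70136114, -0.69990988]), 'contact_force': array([ 0.32744154, -0.37762967,  0.98691992]), 'ft_torque': array([ 0.01337878, -0.03766822,  0.02641511]), 'gripper_width': 1.000106579885487} 0.019
scene [[504.2, 0.0, 313.3], [0.0, 504.2, 236.7], [0.0, 0.0, 1.0]] [[0.8716, -0.2495, 0.4219, -0.0055], [-0.4898, -0.4101, 0.7694, -1.1751], [-0.0189, -0.8773, -0.4796, 0.7536], [0.0, 0.0, 0.0, 1.0]]
side [[433.6, 0.0, 323.0], [0.0, 433.6, 234.4], [0.0, 0.0, 1.0]] [[-0.816, -0.2563, 0.5181, -0.0188], [-0.5775, 0.3985, -0.7125, 0.7936], [-0.0238, -0.8806, -0.4732, 0.637], [0.0, 0.0, 0.0, 1.0]]
{'mtx': array([[410.70058475,   0.        , 317.4399081 ],
       [  0.        , 410.70058475, 244.82008891],
       [  0.        ,   0.        ,   1.        ]]), 'T_tool_cam': array([[ 1.05179966e-03,  9.59924896e-01,  2.80255399e-01,
        -7.09796573e-02],
       [-2.90917267e-04, -2.80255248e-01,  9.59925472e-01,
        -1.22978863e-01],
       [ 9.99999405e-01, -1.09118042e-03, -1.55136471e-05,
         1.33969931e-04],
       [ 0.00000000e+00,  0.00000000e+00,  0.00000000e+00,
         1.00000000e+00]])}
```

View pics/scene0.png

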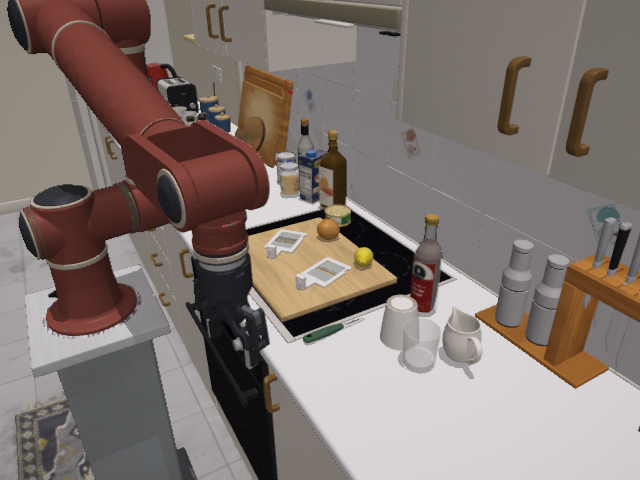

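View pics/side0.png

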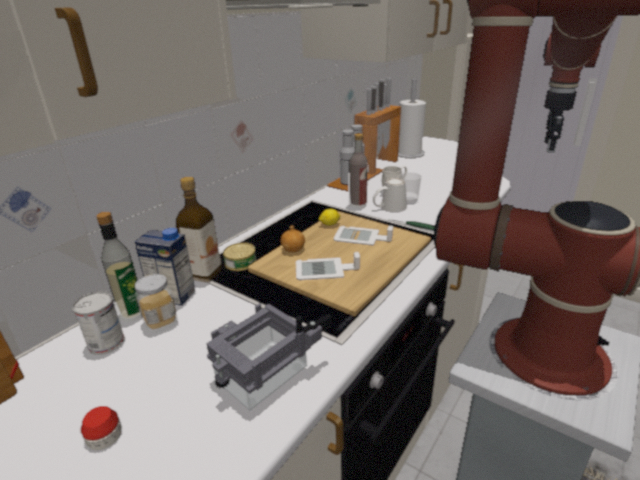

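Two inserts lie on the board (side view ~(322,268) and ~(360,236)), grips towards the robot. The slicer is at side (262,355). I'll zoom in to tell the inserts apart.

```bash
cat > h.py <<'E'
from plant import manip
import cv2,numpy as np
from scipy.spatial.transform import Rotation as R
def q2R(q): return R.from_quat([q[1],q[2],q[3],q[0]]).as_matrix()
def cam(name):
    c=manip.calibration(name)
    if name=="wrist":
        s=manip.state(); T=np.eye(4); T[:3,:3]=q2R(s["tool_rot"]); T[:3,3]=s["tool_pos"]
        return c["mtx"],T@c["T_tool_cam"]
    return c["mtx"],c["T"]
def ray(c,uv):
    m,T=c; d=T[:3,:3]@np.linalg.inv(m)@[uv[0],uv[1],1]; return T[:3,3],d
def onz(c,uv,z):
    o,d=ray(c,uv); return o+d*(z-o[2])/d[2]
def proj(c,p):
    m,T=c; q=m@(T[:3,:3].T@(np.asarray(p)-T[:3,3])); return q[:2]/q[2]
E
python3 - <<'E'
from h import *
a=cv2.imread("pics/side0.png"); b=cv2.imread("pics/scene0.png")
A=cv2.resize(a[290:410,190:350],(800,600),interpolation=cv2.INTER_CUBIC)
cv2.imwrite("pics/z1.png",A)
B=cv2.resize(a[220:290,285:405],(800,466)[:2],interpolation=cv2.INTER_CUBIC)
C=cv2.resize(b[225:295,255:375],(800,466),interpolation=cv2.INTER_CUBIC)
cv2.imwrite("pics/z2.png",cv2.resize(np.vstack([B,C]),(515,600)))
c=cam("side");d=cam("scene")
for uv in [(322,268),(360,236),(355,262),(389,236)]: print(uv,onz(c,uv,.02).round(3))
for uv in [(285,242),(325,272),(270,252),(301,282)]: print(uv,onz(d,uv,.02).round(3))
print(onz(c,(262,390),0),onz(c,(262,340),.09))
E
```

```text
(322, 268) [0.551 0.018 0.02 ]
(360, 236) [ 0.558 -0.187  0.02 ]
(355, 262) [ 0.494 -0.054  0.02 ]
(389, 236) [ 0.486 -0.233  0.02 ]
(285, 242) [0.551 0.017 0.02 ]
(325, 272) [ 0.57  -0.187  0.02 ]
(270, 252) [ 0.488 -0.014  0.02 ]
(301, 282) [ 0.492 -0.196  0.02 ]
[0.4196588  0.39787352 0.        ] [0.43719434 0.36664248 0.09      ]
```

View pics/z1.png

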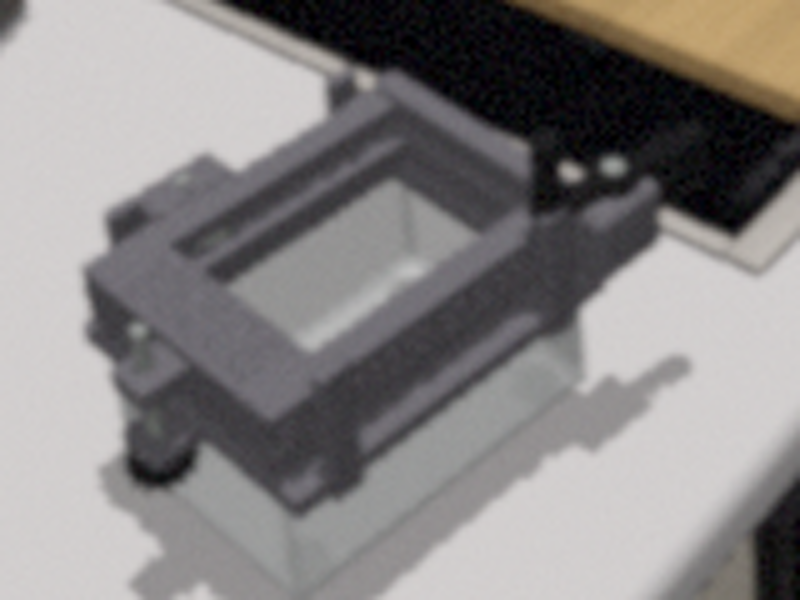

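View pics/z2.png

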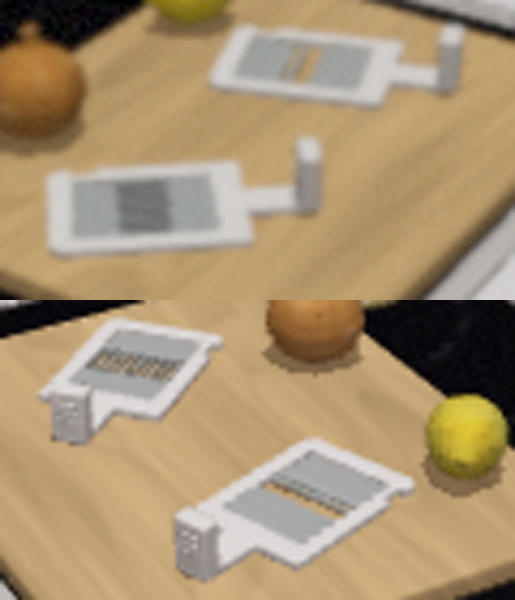

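```bash
cat >> h.py <<'E'
def T():
    s=manip.state(); return q2R(s["tool_rot"]),s["tool_pos"],s
def delta(p,yaw):
    """move to p, tool down, tool z-axis horizontal at world yaw (deg); prints tool-frame shift mm and turn deg"""
    r,t,s=T(); y=np.radians(yaw); z=np.array([np.cos(y),np.sin(y),0]); d=np.array([0,0,-1.])
    G=np.c_[np.cross(d,z),d,z]
    print("shift",(r.T@(np.asarray(p)-t)*1e3).round(1),"turn",np.degrees(R.from_matrix(r.T@G).as_rotvec()).round(2))
def st():
    r,t,s=T(); print("t",round(s["time"],2),"p",(t*1e3).round(1),"zyaw",np.degrees(np.arctan2(r[1,2],r[0,2])).round(2),"tilt",r[2].round(3),"F",s["contact_force"].round(1),"g",round(s["gripper_width"],3),"j",s["joint_pos"].round(2))
E
python3 - <<'E'
from h import *
st(); c=cam("side")
f=lambda x,y:(190+x/5,290+y/5)
for p in [(390,75),(530,190),(90,270),(275,420)]: print(onz(c,f(*p),.1).round(3))
delta([.45,-.01,.28],45); delta([.45,-.01,.28],-135)
E
```

```text
t 0.1 p [ 167.1 -601.7  249.2] zyaw -74.48 tilt [-0.    -1.    -0.002] F [-0.2 -0.6  0.4] g 1.001 j [-1.42  0.05  1.61  0.    1.48 -0.12]
[0.489 0.291 0.1  ]
[0.398 0.315 0.1  ]
[0.503 0.436 0.1  ]
[0.397 0.451 0.1  ]
shift [-430.9  -29.8 -494.5] turn [ 5.0000e-02 -1.1948e+02 -1.2000e-01]
shift [-430.9  -29.8 -494.5] turn [1.000e-01 6.052e+01 4.000e-02]
```

Call:
apply_moves(
  moves=[
    [-1, -31, -2, -35, 0, 0, 0],
    [-1, -31, -2, -35, 0, 0, 0],
    [-1, -31, -2, -35, 0, 0, 0],
    [-1, -31, -2, -35, 0, 0, 0],
    [-1, -31, -2, -35, 0, 0, 0],
    [-1, -31, -2, -35, 0, 0, 0],
    [-1, -31, -2, -35, 0, 0, 0],
    [-1, -31, -2, -35, 0, 0, 0],
    [-1, -31, -2, -35, 0, 0, 0],
    [-1, -31, -2, -35, 0, 0, 0],
    [-1, -31, -2, -35, 0, 0, 0],
    [-1, -31, -2, -35, 0, 0, 0],
    [-1, -31, -2, -35, 0, 0, 0],
    [-1, -28, -4, -40, 0, 0, 0],
  ],
)

```text
time: 1.5
tool_pos: [0.4503, -0.0081, 0.2798]
tool_rot: [0.095, -0.096, 0.701, -0.701]
contact_force: [0.7, -0.2, -0.2]
gripper_width: 1.001
```

Call:
apply_moves(
  moves=[
    [-1, 0, 0, 0, 0, -8.5, 0],
    [-1, 0, 0, 0, 0, -8.5, 0],
    [-1, 0, 0, 0, 0, -8.5, 0],
    [-1, 0, 0, 0, 0, -8.5, 0],
    [-1, 0, 0, 0, 0, -8.5, 0],
    [-1, 0, 0, 0, 0, -8.5, 0],
    [-1, 0, 0, 0, 0, -8.5, 0],
    [-1, 0, 0, 0, 0, -8.5, 0],
    [-1, 0, 0, 0, 0, -8.5, 0],
    [-1, 0, 0, 0, 0, -8.5, 0],
    [-1, 0, 0, 0, 0, -8.5, 0],
    [-1, 0, 0, 0, 0, -8.5, 0],
    [-1, 0, 0, 0, 0, -8.5, 0],
    [-1, 0, 0, 0, 0, -8.5, 0],
    [-1, 0, 0, 0, 0, 0, 0],
    [-1, 0, 0, 0, 0, 0, 0],
  ],
)

```text
time: 3.1
tool_pos: [0.4499, -0.0099, 0.2799]
tool_rot: [-0.652, 0.652, -0.275, 0.274]
contact_force: [0.7, -0.7, 0.9]
gripper_width: 1.002
```

Run:
```python
from h import *
st(); c=cam("wrist"); np.savez("w1.npz",m=c[0],T=c[1]); cv2.imwrite("pics/w1.png",manip.grab_frame("wrist")); st()
delta([.42,.30,.33],87)
```

```text
t 3.1 p [449.9  -9.9 279.9] zyaw 44.34 tilt [-0.001 -1.    -0.   ] F [ 0.7 -0.7  0.9] g 1.002 j [-0.19 -0.4   1.96 -0.    1.58 -0.96]
t 3.15 p [449.9  -9.9 280. ] zyaw 44.37 tilt [-0. -1. -0.] F [-0.7 -0.4 -0.1] g 1.001 j [-0.19 -0.4   1.96  0.    1.58 -0.96]
shift [-242.5  -49.9  195.3] turn [ 0.000e+00 -4.263e+01 -2.000e-02]
```

View pics/w1.png

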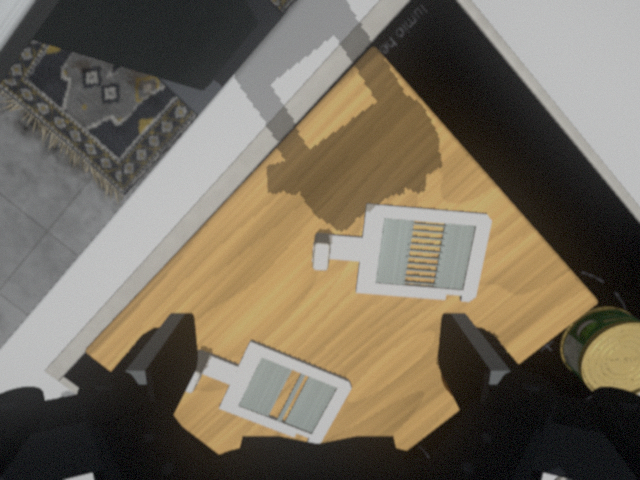

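The comb insert is in the middle: plate centre ~(425,250), grip (321,250). The slicing insert is at (285,390).

Run:
```python
from h import *
w=np.load("w1.npz"); c=(w["m"],w["T"])
im=cv2.imread("pics/w1.png"); hsv=cv2.cvtColor(im,cv2.COLOR_BGR2HSV)
m=((hsv[...,1]<45)&(hsv[...,2]>115)).astype(np.uint8)*255
m[:190]=0;m[330:]=0;m[:,:305]=0;m[:,520:]=0
m=cv2.morphologyEx(m,cv2.MORPH_CLOSE,np.ones((3,3)))
cs,_=cv2.findContours(m,cv2.RETR_EXTERNAL,cv2.CHAIN_APPROX_NONE)
k=max(cs,key=cv2.contourArea); k=cv2.convexHull(k) if 0 else k
ap=cv2.approxPolyDP(k,3,True)[:,0]; print(ap.tolist())
for z in (.015,.02,.025,.03):
    # plate only: pts col>350
    P=np.array([onz(c,p,z+.005)[:2] for p in k[:,0] if p[0]>357],np.float32)
    r=cv2.minAreaRect(P*1000); print(z,np.round(r[0],1),np.round(r[1],1),round(r[2],1))
# board edge height from scene/side? grip top
print(onz(c,(321,250),.06).round(4))
```

```text
[[314, 244], [315, 269], [326, 269], [329, 258], [359, 262], [357, 292], [439, 299], [446, 294], [458, 294], [461, 300], [468, 301], [476, 293], [491, 220], [483, 213], [367, 204], [361, 237], [332, 234], [328, 243]]
0.015 [556.3  24.2] [125.1  91.3] 39.3
0.02 [554.3  24.4] [123.5  90.2] 39.3
0.025 [552.3  24.7] [121.9  89. ] 39.3
0.03 [550.2  24.9] [120.2  87.8] 39.3
[ 0.4753 -0.0321  0.06  ]
```

Call:
apply_moves(
  moves=[
    [-1, -24, -5, 19.5, 0, 0, 0],
    [-1, -24, -5, 19.5, 0, 0, 0],
    [-1, -24, -5, 19.5, 0, 0, 0],
    [-1, -24, -5, 19.5, 0, 0, 0],
    [-1, -24, -5, 19.5, 0, 0, 0],
    [-1, -24, -5, 19.5, 0, 0, 0],
    [-1, -24, -5, 19.5, 0, 0, 0],
    [-1, -24, -5, 19.5, 0, 0, 0],
    [-1, -24, -5, 19.5, 0, 0, 0],
    [-1, -24, -5, 19.5, 0, 0, 0],
    [-1, 0, 0, 0, 0, -8.5, 0],
    [-1, 0, 0, 0, 0, -8.5, 0],
    [-1, 0, 0, 0, 0, -8.5, 0],
    [-1, 0, 0, 0, 0, -8.5, 0],
    [-1, 0, 0, 0, 0, -8.5, 0],
    [-1, 0, 0, 0, 0, 0, 0],
    [-1, 0, 0, 0, 0, 0, 0],
  ],
)

```text
time: 4.85
tool_pos: [0.4208, 0.2979, 0.3302]
tool_rot: [-0.707, 0.707, -0.02, 0.02]
contact_force: [-0.9, -0.0, -0.8]
gripper_width: 1.003
```

Run:
```python
from h import *
st(); c=cam("wrist"); np.savez("w2.npz",m=c[0],T=c[1]); cv2.imwrite("pics/w2.png",manip.grab_frame("wrist")); st()
```

```text
t 4.85 p [420.8 297.9 330.2] zyaw 86.78 tilt [-0. -1. -0.] F [-0.9 -0.  -0.8] g 1.003 j [ 0.47 -0.25  1.76  0.    1.63 -1.04]
t 4.9 p [420.8 297.9 330.2] zyaw 86.82 tilt [-0. -1. -0.] F [-0.2  0.4  0.8] g 1.001 j [ 0.47 -0.25  1.76  0.    1.63 -1.04]
```

View pics/w2.png

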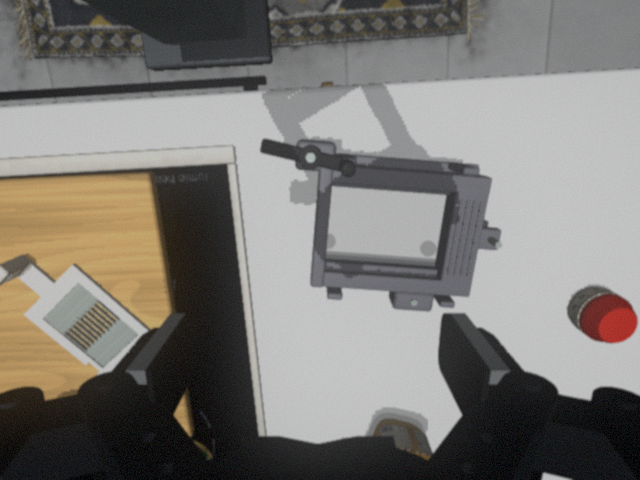

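The slicer from above: lock pivot ~(310,157), its tooth pointing left, post ~(348,167), the bar's end face at the left (~(318,165) to (312,285)). I'll zoom.

Run:
```python
import cv2
a=cv2.imread("pics/w2.png"); cv2.imwrite("pics/z3.png",cv2.resize(a[130:320,250:510],(800,585),interpolation=cv2.INTER_CUBIC))
```

```text
(no output)
```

View pics/z3.png

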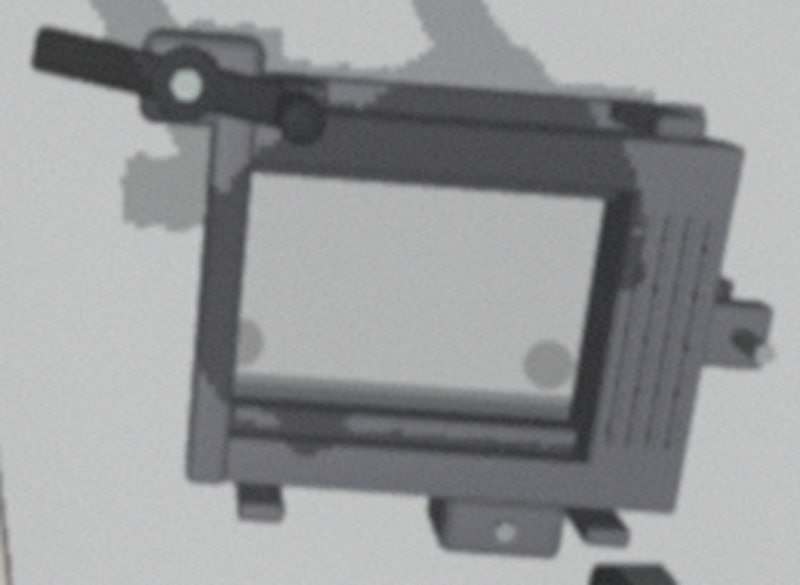

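Run:
```python
from h import *
w=np.load("w2.npz"); c=(w["m"],w["T"])
f=lambda x,y:(250+x/3.077,130+y/3.077)
P=dict(A=(188,481),B=(212,119),C=(672,512),D=(743,148),piv=(186,85),post=(302,118),tip=(36,48))
for h in (0,.005,.01,.015):
    q={k:onz(c,f(*p),{'piv':.108,'post':.134,'tip':.108}.get(k,.097)+h)[:2]*1e3 for k,p in P.items()}
    ex=np.degrees(np.arctan2(*(q['A']-q['B'])[::-1]))+90
    e2=np.degrees(np.arctan2(*(q['C']-q['A'])[::-1]))
    e3=np.degrees(np.arctan2(*(q['D']-q['C'])[::-1]))-90
    print(h,"AB",np.linalg.norm(q['A']-q['B']).round(1),"AC",np.linalg.norm(q['A']-q['C']).round(1),"CD",np.linalg.norm(q['C']-q['D']).round(1),"yaw",ex.round(2),e2.round(2),e3.round(2),{k:v.round(1).tolist() for k,v in q.items()})
```

```text
0 AB 108.5 AC 147.9 CD 110.7 yaw 82.94 82.79 82.32 {'A': [493.4, 287.4], 'B': [385.6, 300.8], 'C': [511.9, 434.1], 'D': [402.2, 448.9], 'piv': [375.1, 294.3], 'post': [382.9, 323.3], 'tip': [363.2, 255.1]}
0.005 AB 107.0 AC 145.8 CD 109.2 yaw 82.94 82.79 82.32 {'A': [491.3, 287.6], 'B': [385.1, 300.8], 'C': [509.6, 432.3], 'D': [401.4, 446.9], 'piv': [374.8, 294.4], 'post': [382.4, 323.0], 'tip': [363.0, 255.8]}
0.01 AB 105.5 AC 143.7 CD 107.6 yaw 82.94 82.79 82.32 {'A': [489.3, 287.8], 'B': [384.6, 300.8], 'C': [507.3, 430.4], 'D': [400.7, 444.8], 'piv': [374.4, 294.6], 'post': [381.9, 322.6], 'tip': [362.8, 256.5]}
0.015 AB 104.0 AC 141.6 CD 106.1 yaw 82.94 82.79 82.32 {'A': [487.3, 288.0], 'B': [384.1, 300.8], 'C': [505.1, 428.6], 'D': [400.0, 442.7], 'piv': [374.0, 294.7], 'post': [381.3, 322.3], 'tip': [362.6, 257.2]}
```

Call:
apply_moves(
  moves=[
    [1, 0, 0, 0, 0, 4.1, 0],
    [1, 31, 40, 0, 0, 0, 0],
    [1, 0, 40, 0, 0, 0, 0],
    [1, 0, 40, 0, 0, 0, 0],
    [1, 0, 40, 0, 0, 0, 0],
    [1, 0, 33, 0, 0, 0, 0],
    [1, 0, 0, 0, 0, 0, 0],
    [1, 0, 0, 0, 0, 0, 0],
    [1, 0, 0, 0, 0, 0, 0],
  ],
)

```text
time: 5.8
tool_pos: [0.4529, 0.2949, 0.1407]
tool_rot: [0.707, -0.705, 0.043, -0.045]
contact_force: [-0.2, 0.9, 0.6]
gripper_width: -0.001
```

Run:
```python
from h import *
st(); delta([.4524,.2967,.137],82.7)
```

```text
t 5.8 p [452.9 294.9 140.7] zyaw 82.87 tilt [ 0.004 -1.     0.002] F [-0.2  0.9  0.6] g -0.001 j [ 0.44 -0.06  1.91 -0.    1.28 -1.01]
shift [-0.7  3.7  1.7] turn [-0.14  0.17  0.22]
```

Call:
apply_moves(
  moves=[
    [1, 0, 1, 0, 0, 0, 0],
    [1, 0, 1, 0, 0, 0, 0],
    [1, 0, 1, 0, 0, 0, 0],
    [1, 0, 1, 0, 0, 0, 0],
    [1, 0, 1, 0, 0, 0, 0],
    [1, 0, 1, 0, 0, 0, 0],
    [1, 0, 0, 0, 0, 0, 0],
  ],
)

```text
time: 6.5
tool_pos: [0.4511, 0.294, 0.1315]
tool_rot: [-0.706, 0.706, -0.044, 0.044]
contact_force: [0.1, 0.6, 0.1]
gripper_width: 0.003
```

Call:
apply_moves(
  moves=[
    [1, 0, 1, 0, 0, 0, 0],
    [1, 0, 1, 0, 0, 0, 0],
    [1, 0, 1, 0, 0, 0, 0],
    [1, 0, 1, 0, 0, 0, 0],
    [1, 0, 0, 0, 0, 0, 0],
  ],
)

```text
time: 7.0
tool_pos: [0.4511, 0.2941, 0.1276]
tool_rot: [-0.706, 0.706, -0.044, 0.044]
contact_force: [-0.1, 0.5, -0.9]
gripper_width: -0.001
```

Call:
apply_moves(
  moves=[
    [1, 0, 1, 0, 0, 0, 0],
    [1, 0, 1, 0, 0, 0, 0],
    [1, 0, 1, 0, 0, 0, 0],
    [1, 0, 0, 0, 0, 0, 0],
  ],
)

```text
time: 7.4
tool_pos: [0.4511, 0.2941, 0.1246]
tool_rot: [-0.706, 0.706, -0.044, 0.044]
contact_force: [-0.7, 0.3, -0.5]
gripper_width: 0.001
```

Call:
apply_moves(
  moves=[
    [1, 0, 1, 0, 0, 0, 0],
    [1, 0, 1, 0, 0, 0, 0],
    [1, 0, 0, 0, 0, 0, 0],
  ],
)

```text
time: 7.7
tool_pos: [0.4511, 0.2941, 0.1226]
tool_rot: [-0.706, 0.706, -0.044, 0.044]
contact_force: [-0.7, 0.1, -0.9]
gripper_width: 0.0
```

Call:
apply_moves(
  moves=[
    [1, 0, 1, 0, 0, 0, 0],
    [1, 0, 1, 0, 0, 0, 0],
    [1, 0, 0, 0, 0, 0, 0],
  ],
)

```text
time: 8.0
tool_pos: [0.4513, 0.2941, 0.1207]
tool_rot: [-0.706, 0.706, -0.044, 0.044]
contact_force: [0.1, 0.4, -0.0]
gripper_width: -0.003
```

Call:
apply_moves(
  moves=[
    [1, 0, 1, 0, 0, 0, 0],
    [1, 0, 1, 0, 0, 0, 0],
    [1, 0, 0, 0, 0, 0, 0],
  ],
)

```text
time: 8.3
tool_pos: [0.4514, 0.2942, 0.1206]
tool_rot: [-0.706, 0.706, -0.044, 0.044]
contact_force: [-4.5, -1.8, 9.5]
gripper_width: -0.002
```

Call:
apply_moves(
  moves=[
    [1, 0, -40, 0, 0, 0, 0],
    [1, 0, -40, 0, 0, 0, 0],
    [1, 0, -30, 0, 0, 0, 0],
  ],
)

```text
time: 8.6
tool_pos: [0.4517, 0.2943, 0.2313]
tool_rot: [0.706, -0.705, 0.043, -0.044]
contact_force: [0.3, 0.1, 0.8]
gripper_width: -0.005
```

Run:
```python
from h import *
st(); delta([.4774,-.0382,.22],39.3)
```

```text
t 8.6 p [451.7 294.3 231.3] zyaw 82.92 tilt [ 0.002 -1.     0.001] F [0.3 0.1 0.8] g -0.005 j [ 0.44 -0.14  1.83  0.    1.45 -1.01]
shift [  66.5   11.1 -326.8] turn [-0.11 43.62  0.08]
```

Call:
apply_moves(
  moves=[
    [1, 9, 1, -46, 0, 0, 0],
    [1, 9, 1, -46, 0, 0, 0],
    [1, 9, 1, -46, 0, 0, 0],
    [1, 9, 1, -46, 0, 0, 0],
    [1, 10, 1, -46, 0, 0, 0],
    [1, 10, 1, -46, 0, 0, 0],
    [1, 10, 1, -50, 0, 0, 0],
    [1, 0, 0, 0, 0, 8.5, 0],
    [1, 0, 0, 0, 0, 8.5, 0],
    [1, 0, 0, 0, 0, 8.5, 0],
    [1, 0, 0, 0, 0, 8.5, 0],
    [1, 0, 0, 0, 0, 8.5, 0],
    [1, 0, 0, 0, 0, 1.1, 0],
    [1, 0, 0, 0, 0, 0, 0],
    [1, 0, 0, 0, 0, 0, 0],
  ],
)

```text
time: 10.1
tool_pos: [0.4764, -0.0365, 0.2218]
tool_rot: [0.639, -0.639, 0.302, -0.302]
contact_force: [0.2, -0.3, 0.5]
gripper_width: 0.001
```

Run:
```python
from h import *
st(); c=cam("wrist"); np.savez("w3.npz",m=c[0],T=c[1]); im=manip.grab_frame("wrist"); cv2.imwrite("pics/w3.png",im)
r,t,s=T()
print("grip pred px",proj(c,[.4774,-.0382,.062]), "tcp", proj(c,t))
hsv=cv2.cvtColor(im,cv2.COLOR_BGR2HSV)
m=((hsv[...,1]<45)&(hsv[...,2]>115)).astype(np.uint8)*255
cs,_=cv2.findContours(m,cv2.RETR_EXTERNAL,cv2.CHAIN_APPROX_NONE)
for k in cs:
    if cv2.contourArea(k)>1500: print(cv2.boundingRect(k),cv2.approxPolyDP(k,3,True)[:,0].tolist())
```

```text
t 10.1 p [476.4 -36.5 221.8] zyaw 39.44 tilt [-0. -1.  0.] F [ 0.2 -0.3  0.5] g 0.001 j [-0.23 -0.29  1.98  0.    1.46 -0.92]
grip pred px [317.47019539 231.93105843] tcp [318.69829398 345.72891365]
(312, 164, 214, 111) [[312, 221], [316, 247], [327, 247], [332, 234], [367, 235], [368, 273], [466, 274], [475, 273], [477, 267], [493, 267], [495, 273], [501, 274], [513, 264], [525, 172], [519, 165], [505, 164], [372, 165], [369, 207], [330, 207], [330, 218], [316, 215]]
(557, 0, 83, 89) [[557, 0], [639, 88], [639, 0]]
(0, 0, 302, 463) [[301, 0], [218, 0], [92, 184], [88, 182], [90, 188], [77, 199], [77, 205], [62, 222], [37, 265], [27, 271], [31, 257], [18, 246], [26, 241], [13, 230], [18, 233], [13, 238], [20, 242], [20, 248], [15, 247], [17, 252], [23, 251], [28, 263], [22, 265], [20, 261], [20, 265], [13, 266], [10, 258], [15, 254], [10, 257], [7, 250], [0, 251], [0, 462], [34, 445], [29, 434], [42, 420], [62, 428], [77, 422], [39, 398], [60, 370], [60, 363], [241, 125], [228, 102]]
```

View pics/w3.png

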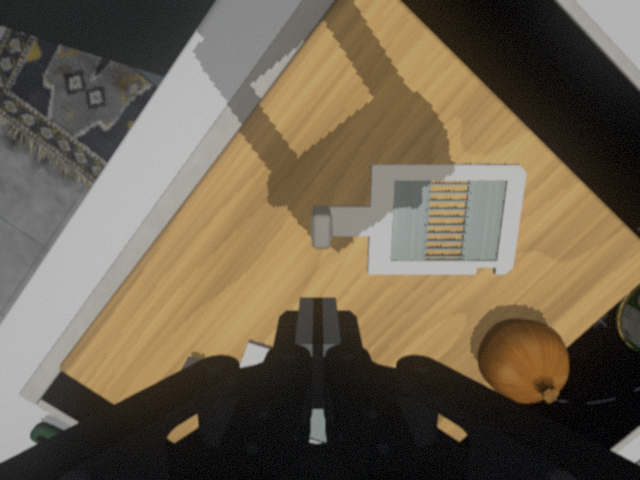

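The grip is at ~(321,228) and the plate edges run parallel to the image axes, so the yaw is right.

Run:
```python
from h import *
w=np.load("w3.npz"); c=(w["m"],w["T"]); r,t,s=T()
for z in (.022,.026):
  print(z)
  for p in [(372,165),(368,274),(505,164),(475,274),(525,172),(513,264)]:
    q=onz(c,p,z+.005); print(p,q.round(4), (r.T@(q-t)*1e3).round(1))
for p in [(312,230),(331,230),(321,209),(321,247)]: print(p,(r.T@(onz(c,p,.062)-t)*1e3).round(1))
```

```text
0.022
(372, 165) [0.4819 0.0219 0.027 ] [-41.7 194.8  41.3]
(368, 274) [ 0.538  -0.0465  0.027 ] [ 46.8 194.8  41.3]
(505, 164) [0.5598 0.0868 0.027 ] [-42.4 194.8 142.7]
(475, 274) [0.6062 0.0094 0.027 ] [ 46.9 194.8 129.4]
(525, 172) [0.5761 0.0924 0.027 ] [-36.3 194.8 158.8]
(513, 264) [0.6239 0.0353 0.027 ] [ 38.2 194.8 159.5]
0.026
(372, 165) [0.4812 0.0219 0.031 ] [-42.1 190.8  40.8]
(368, 274) [ 0.5367 -0.0456  0.031 ] [ 45.3 190.8  40.7]
(505, 164) [0.5581 0.086  0.031 ] [-42.7 190.8 140.9]
(475, 274) [0.6039 0.0095 0.031 ] [ 45.4 190.8 127.7]
(525, 172) [0.5742 0.0914 0.031 ] [-36.8 190.8 156.8]
(513, 264) [0.6215 0.0351 0.031 ] [ 36.8 190.8 157.5]
(312, 230) [  0.5 159.8  -4.2]
(331, 230) [  0.5 159.8   9.3]
(321, 209) [-14.6 159.8   2.1]
(321, 247) [ 13.1 159.8   2.2]
```

Call:
apply_moves(
  moves=[
    [1, 1.5, 44, 2.3, 0, 0, 0],
    [1, 0, 44, 0, 0, 0, 0],
    [1, 0, 40, 0, 0, 0, 0],
    [1, 0, 4, 0, 0, 0, 0],
    [1, 0, 2, 0, 0, 0, 0],
    [1, 0, 1, 0, 0, 0, 0],
    [1, 0, 1, 0, 0, 0, 0],
    [1, 0, 0, 0, 0, 0, 0],
  ],
)

```text
time: 10.95
tool_pos: [0.4805, -0.0365, 0.0878]
tool_rot: [0.639, -0.639, 0.301, -0.304]
contact_force: [0.5, -0.5, 0.6]
gripper_width: -0.0
```

Call:
apply_moves(
  moves=[
    [1, 0, 1, 0, 0, 0, 0],
    [1, 0, 1, 0, 0, 0, 0],
    [1, 0, 0, 0, 0, 0, 0],
  ],
)

```text
time: 11.25
tool_pos: [0.4792, -0.0362, 0.0838]
tool_rot: [-0.639, 0.639, -0.303, 0.303]
contact_force: [0.6, -0.5, -0.1]
gripper_width: 0.003
```

Call:
apply_moves(
  moves=[
    [1, 0, 1, 0, 0, 0, 0],
    [1, 0, 1, 0, 0, 0, 0],
    [1, 0, 0, 0, 0, 0, 0],
  ],
)

```text
time: 11.55
tool_pos: [0.479, -0.0362, 0.0815]
tool_rot: [-0.639, 0.639, -0.303, 0.302]
contact_force: [0.3, 0.7, -0.3]
gripper_width: 0.006
```

Call:
apply_moves(
  moves=[
    [1, 0, 1, 0, 0, 0, 0],
    [1, 0, 1, 0, 0, 0, 0],
    [1, 0, 0, 0, 0, 0, 0],
  ],
)

```text
time: 11.85
tool_pos: [0.4791, -0.0362, 0.0796]
tool_rot: [-0.639, 0.639, -0.303, 0.303]
contact_force: [-0.4, -0.9, -0.3]
gripper_width: -0.005
```

Call:
apply_moves(
  moves=[
    [1, 0, 1, 0, 0, 0, 0],
    [1, 0, 1, 0, 0, 0, 0],
    [1, 0, 0, 0, 0, 0, 0],
  ],
)

```text
time: 12.15
tool_pos: [0.4794, -0.0363, 0.0781]
tool_rot: [0.639, -0.639, 0.303, -0.303]
contact_force: [-0.2, 0.9, 2.2]
gripper_width: 0.001
```

Call:
apply_moves(
  moves=[
    [1, 0, 1, 0, 0, 0, 0],
    [1, 0, 0, 0, 0, 0, 0],
  ],
)

```text
time: 12.35
tool_pos: [0.4794, -0.0363, 0.078]
tool_rot: [-0.639, 0.639, -0.303, 0.302]
contact_force: [-4.0, -0.0, 8.6]
gripper_width: -0.001
```

Call:
apply_moves(
  moves=[
    [-1, 0, -30, 0, 0, 0, 0],
    [-1, 0, 0, 0, 0, 0, 0],
    [-1, 0, 0, 0, 0, 0, 0],
    [-1, 0, 0, 0, 0, 0, 0],
    [-1, 0, 0, 0, 0, 0, 0],
  ],
)

```text
time: 12.85
tool_pos: [0.4784, -0.0361, 0.1055]
tool_rot: [-0.639, 0.639, -0.303, 0.302]
contact_force: [0.5, -0.5, 0.4]
gripper_width: 0.846
```

Run:
```python
from h import *
st()
```

```text
t 12.85 p [478.4 -36.1 105.5] zyaw 39.31 tilt [-0.002 -1.    -0.001] F [ 0.5 -0.5  0.4] g 0.846 j [-0.23 -0.16  2.07  0.    1.23 -0.92]
```

Call:
apply_moves(
  moves=[
    [-1, 0, 25, 0, 0, 0, 0],
    [-1, 0, 20, 0, 0, 0, 0],
    [-1, 0, 10, 0, 0, 0, 0],
    [-1, 0, 5.4, 0, 0, 0, 0],
    [-1, 0, 0, 0, 0, 0, 0],
    [-1, 0, 0, 0, 0, 0, 0],
  ],
)

```text
time: 13.45
tool_pos: [0.4798, -0.0364, 0.0471]
tool_rot: [0.639, -0.639, 0.302, -0.303]
contact_force: [0.5, 0.7, 0.5]
gripper_width: 0.999
```

Call:
apply_moves(
  moves=[
    [1, 0, 0, 0, 0, 0, 0],
    [1, 0, 0, 0, 0, 0, 0],
    [1, 0, 0, 0, 0, 0, 0],
    [1, 0, 0, 0, 0, 0, 0],
    [1, 0, 0, 0, 0, 0, 0],
    [1, 0, 0, 0, 0, 0, 0],
    [1, 0, 0, 0, 0, 0, 0],
    [1, 0, 0, 0, 0, 0, 0],
    [1, 0, 0, 0, 0, 0, 0],
    [1, 0, 0, 0, 0, 0, 0],
  ],
)

```text
time: 14.45
tool_pos: [0.4794, -0.0363, 0.0467]
tool_rot: [0.639, -0.639, 0.302, -0.303]
contact_force: [-0.2, -1.1, 3.4]
gripper_width: 0.157
```

Run:
```python
from h import *
st()
```

```text
t 14.45 p [479.4 -36.3  46.7] zyaw 39.32 tilt [ 0. -1.  0.] F [-0.2 -1.1  3.4] g 0.157 j [-0.23 -0.07  2.1   0.    1.11 -0.92]
```

Call:
apply_moves(
  moves=[
    [1, 0, -10, 0, 0, 0, 0],
    [1, 0, -25, 0, 0, 0, 0],
    [1, 0, -30, 0, 0, 0, 0],
    [1, 0, -30, 0, 0, 0, 0],
    [1, -32, 0, 9.3, 0, 0, 0],
    [1, -32, 0, 9.3, 0, 0, 0],
    [1, -32, 0, 9.3, 0, 0, 0],
    [1, -32, 0, 9.3, 0, 0, 0],
    [1, -32, 0, 9.3, 0, 0, 0],
    [1, 0, 0, 0, 0, -6.2, 0],
    [1, 0, 0, 0, 0, -6.2, 0],
    [1, 0, 0, 0, 0, -6.2, 0],
    [1, 0, 0, 0, 0, -6.2, 0],
    [1, 0, 0, 0, 0, -6.2, 0],
    [1, 0, 0, 0, 0, -6.2, 0],
    [1, 0, 0, 0, 0, -6.2, 0],
    [1, 0, 0, 0, 0, 0, 0],
    [1, 0, 0, 0, 0, 0, 0],
    [1, 0, 0, 0, 0, 0, 0],
  ],
)

```text
time: 16.35
tool_pos: [0.4136, 0.117, 0.1414]
tool_rot: [-0.706, 0.706, -0.046, 0.045]
contact_force: [-0.1, 0.3, -0.7]
gripper_width: 0.153
```

Run:
```python
from h import *
st(); c=cam("wrist"); np.savez("w4.npz",m=c[0],T=c[1]); im=manip.grab_frame("wrist"); cv2.imwrite("pics/w4.png",im)
st(); delta([.4142,.117,.114],82.7)
cv2.imwrite("pics/w4z.png",cv2.resize(im[60:360,240:640],(800,600),interpolation=cv2.INTER_CUBIC))
```

```text
t 16.35 p [413.6 117.  141.4] zyaw 82.63 tilt [-0. -1. -0.] F [-0.1  0.3 -0.7] g 0.153 j [ 0.1  -0.35  2.16 -0.    1.33 -1.34]
t 16.4 p [413.7 117.  141.4] zyaw 82.65 tilt [-0. -1. -0.] F [-0.4 -0.5 -1.3] g 0.152 j [ 0.1  -0.35  2.16  0.    1.33 -1.34]
shift [ 0.5 27.4  0.1] turn [ 0.   -0.05 -0.01]
```

View pics/w4z.png

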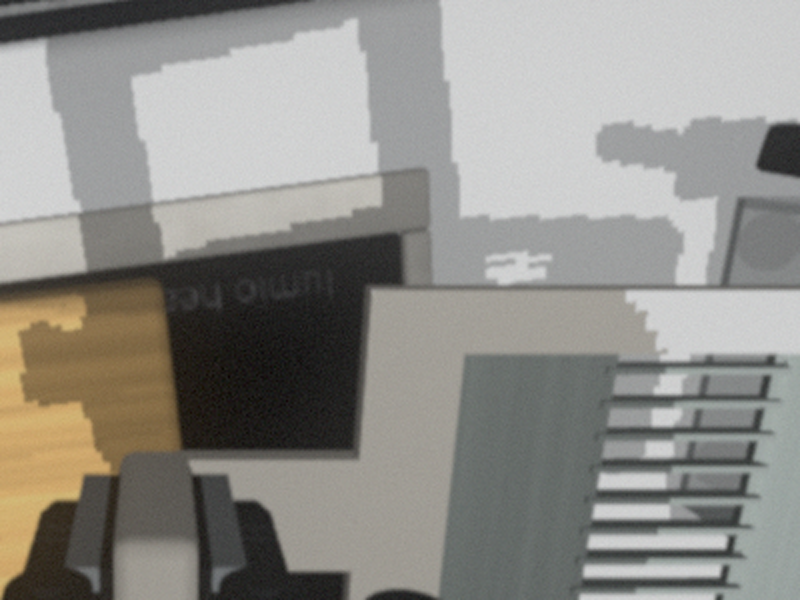

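The insert is held. Its +y edge runs level at row ~203.5, and the plate's rear corner is at px (425,203).

Run:
```python
from h import *
w=np.load("w4.npz"); c=(w["m"],w["T"]); r,t,s=T()
im=cv2.imread("pics/w4.png"); g=cv2.GaussianBlur(cv2.cvtColor(im,cv2.COLOR_BGR2GRAY),(3,3),0).astype(float)
for p in [(424,204),(500,204),(530,204),(560,204),(600,204),(635,204)]:
    col=g[196:212,p[0]]; v=196+np.argmin(col); print(p[0],v, (r.T@(onz(c,(p[0],v+.7),t[2]-.0227)-t)*1e3).round(2))
print((r.T@(onz(c,(240+358/2,60+450/2),t[2]-.0227)-t)*1e3).round(2))
print((r.T@(onz(c,(240+180/2,60+450/2),t[2]-.0227)-t)*1e3).round(2))
for p in [(120,475),(193,475)]: print((r.T@(onz(c,(240+p[0]/2,60+p[1]/2),t[2]+.0123)-t)*1e3).round(2))
```

```text
424 197 [-46.46  22.71  37.81]
500 203 [-44.25  22.71  65.26]
530 203 [-44.23  22.71  76.03]
560 203 [-44.22  22.71  86.8 ]
600 202 [-44.56  22.71 101.1 ]
635 203 [-44.18  22.7  113.74]
[-12.96  22.7   38.3 ]
[-13.    22.7    4.43]
[-23.19 -12.3   -5.42]
[-23.18 -12.3    5.23]
```

Call:
apply_moves(
  moves=[
    [1, -0.6, 10, 0, 0, 0, 0],
    [1, 0, 10, 0, 0, 0, 0],
    [1, 0, 7, 0, 0, 0, 0],
    [1, 0, 3.3, 0, 0, 0, 0],
    [1, 0, 0, 5, 0, 0, 0],
    [1, 0, 0, 5, 0, 0, 0],
    [1, 0, 0, 2, 0, 0, 0],
    [1, 0, 0, 0, 0, 0, 0],
    [1, 0, 0, 0, 0, 0, 0],
  ],
)

```text
time: 17.3
tool_pos: [0.4149, 0.1291, 0.1114]
tool_rot: [0.706, -0.706, 0.045, -0.045]
contact_force: [0.2, -1.0, -0.7]
gripper_width: 0.154
```

Run:
```python
from h import *
st()
im=manip.grab_frame("side"); cv2.imwrite("pics/s1.png",cv2.resize(im[280:400,200:360],(800,600),interpolation=cv2.INTER_CUBIC))
```

```text
t 17.3 p [414.9 129.1 111.4] zyaw 82.73 tilt [ 0.001 -1.     0.   ] F [ 0.2 -1.  -0.7] g 0.154 j [ 0.13 -0.3   2.17 -0.    1.27 -1.31]
```

View pics/s1.png

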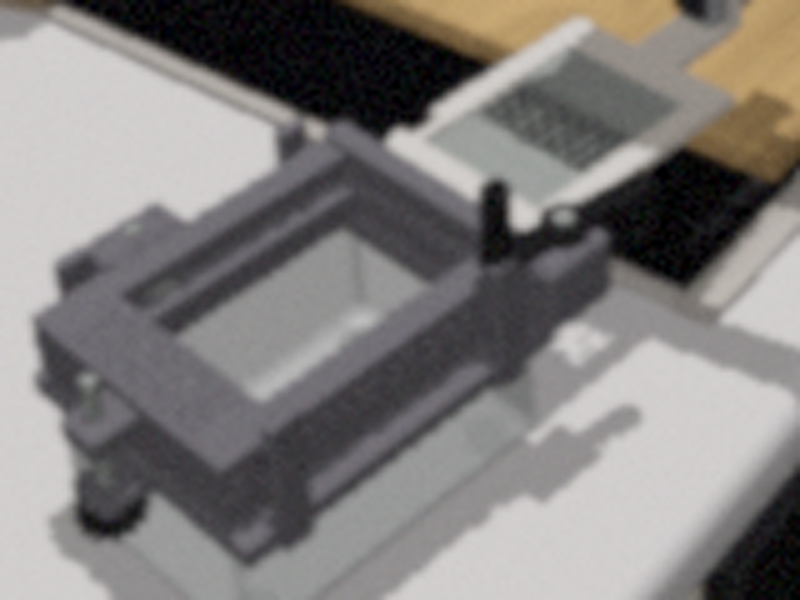

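The insert points squarely at the slot under the bar. I push in gently now.

Call:
apply_moves(
  moves=[
    [1, 0, 0.3, 2, 0, 0, 0],
    [1, 0, 0, 2, 0, 0, 0],
    [1, 0, 0, 2, 0, 0, 0],
    [1, 0, 0, 2, 0, 0, 0],
    [1, 0, 0, 1, 0, 0, 0],
    [1, 0, 0, 1, 0, 0, 0],
    [1, 0, 0, 0, 0, 0, 0],
  ],
)

```text
time: 18.05
tool_pos: [0.416, 0.139, 0.1108]
tool_rot: [0.706, -0.706, 0.045, -0.045]
contact_force: [0.5, -0.5, -1.2]
gripper_width: 0.152
```

Call:
apply_moves(
  moves=[
    [1, 0, 0, 1, 0, 0, 0],
    [1, 0, 0, 1, 0, 0, 0],
    [1, 0, 0, 0, 0, 0, 0],
  ],
)

```text
time: 18.35
tool_pos: [0.4163, 0.141, 0.1108]
tool_rot: [0.706, -0.706, 0.045, -0.045]
contact_force: [0.1, -0.6, -1.4]
gripper_width: 0.155
```

Call:
apply_moves(
  moves=[
    [1, 0, 0, 1, 0, 0, 0],
    [1, 0, 0, 1, 0, 0, 0],
    [1, 0, 0, 0, 0, 0, 0],
  ],
)

```text
time: 18.65
tool_pos: [0.4165, 0.143, 0.1108]
tool_rot: [0.706, -0.706, 0.045, -0.045]
contact_force: [0.5, 0.2, -1.1]
gripper_width: 0.152
```

Call:
apply_moves(
  moves=[
    [1, 0, 0, 2, 0, 0, 0],
    [1, 0, 0, 2, 0, 0, 0],
    [1, 0, 0, 2, 0, 0, 0],
    [1, 0, 0, 0, 0, 0, 0],
  ],
)

```text
time: 19.05
tool_pos: [0.4173, 0.1491, 0.1108]
tool_rot: [0.706, -0.706, 0.045, -0.045]
contact_force: [-0.2, -0.3, -0.4]
gripper_width: 0.152
```

Call:
apply_moves(
  moves=[
    [1, 0, 0, 2, 0, 0, 0],
    [1, 0, 0, 2, 0, 0, 0],
    [1, 0, 0, 2, 0, 0, 0],
    [1, 0, 0, 2, 0, 0, 0],
    [1, 0, 0, 0, 0, 0, 0],
  ],
)

```text
time: 19.55
tool_pos: [0.4183, 0.157, 0.1108]
tool_rot: [0.706, -0.706, 0.045, -0.045]
contact_force: [0.4, -0.2, -0.5]
gripper_width: 0.156
```

Run:
```python
from h import *
st()
```

```text
t 19.55 p [418.3 157.  110.8] zyaw 82.73 tilt [-0. -1.  0.] F [ 0.4 -0.2 -0.5] g 0.156 j [ 0.19 -0.26  2.15  0.    1.26 -1.25]
```

Call:
apply_moves(
  moves=[
    [1, 0, 0, 3, 0, 0, 0],
    [1, 0, 0, 3, 0, 0, 0],
    [1, 0, 0, 3, 0, 0, 0],
    [1, 0, 0, 3, 0, 0, 0],
    [1, 0, 0, 3, 0, 0, 0],
    [1, 0, 0, 0, 0, 0, 0],
  ],
)

```text
time: 20.15
tool_pos: [0.4202, 0.172, 0.1108]
tool_rot: [0.706, -0.706, 0.045, -0.045]
contact_force: [0.2, -0.5, -0.9]
gripper_width: 0.161
```

Call:
apply_moves(
  moves=[
    [1, 0, 0, 3, 0, 0, 0],
    [1, 0, 0, 3, 0, 0, 0],
    [1, 0, 0, 3, 0, 0, 0],
    [1, 0, 0, 3, 0, 0, 0],
    [1, 0, 0, 3, 0, 0, 0],
    [1, 0, 0, 0, 0, 0, 0],
  ],
)

```text
time: 20.75
tool_pos: [0.4221, 0.1868, 0.1108]
tool_rot: [0.706, -0.706, 0.045, -0.045]
contact_force: [-0.2, 0.1, -1.4]
gripper_width: 0.157
```

Call:
apply_moves(
  moves=[
    [1, 0, 0, 3, 0, 0, 0],
    [1, 0, 0, 3, 0, 0, 0],
    [1, 0, 0, 3, 0, 0, 0],
    [1, 0, 0, 3, 0, 0, 0],
    [1, 0, 0, 3, 0, 0, 0],
    [1, 0, 0, 0, 0, 0, 0],
  ],
)

```text
time: 21.35
tool_pos: [0.424, 0.2017, 0.1109]
tool_rot: [0.706, -0.706, 0.045, -0.045]
contact_force: [-0.6, 0.4, -0.8]
gripper_width: 0.153
```

Call:
apply_moves(
  moves=[
    [1, 0, 0, 3, 0, 0, 0],
    [1, 0, 0, 3, 0, 0, 0],
    [1, 0, 0, 3, 0, 0, 0],
    [1, 0, 0, 3, 0, 0, 0],
    [1, 0, 0, 3, 0, 0, 0],
    [1, 0, 0, 3, 0, 0, 0],
    [1, 0, 0, 3, 0, 0, 0],
    [1, 0, 0, 0, 0, 0, 0],
  ],
)

```text
time: 22.15
tool_pos: [0.4267, 0.2226, 0.1108]
tool_rot: [0.706, -0.706, 0.045, -0.045]
contact_force: [-0.5, 0.3, -0.3]
gripper_width: 0.157
```

Call:
apply_moves(
  moves=[
    [1, 0, 0, 2, 0, 0, 0],
    [1, 0, 0, 2, 0, 0, 0],
    [1, 0, 0, 2, 0, 0, 0],
    [1, 0, 0, 2, 0, 0, 0],
    [1, 0, 0, 0, 0, 0, 0],
  ],
)

```text
time: 22.65
tool_pos: [0.4277, 0.2304, 0.1108]
tool_rot: [0.706, -0.706, 0.045, -0.045]
contact_force: [-0.3, 0.1, -1.0]
gripper_width: 0.154
```

Call:
apply_moves(
  moves=[
    [1, 0, 0, 2, 0, 0, 0],
    [1, 0, 0, 2, 0, 0, 0],
    [1, 0, 0, 2, 0, 0, 0],
    [1, 0, 0, 0, 0, 0, 0],
  ],
)

```text
time: 23.05
tool_pos: [0.428, 0.2357, 0.1107]
tool_rot: [-0.705, 0.706, -0.045, 0.044]
contact_force: [-2.0, -4.2, 1.3]
gripper_width: 0.157
```

Call:
apply_moves(
  moves=[
    [1, 0, 0, 2, 0, 0, 0],
    [1, 0, 0, 1, 0, 0, 0],
    [1, 0, 0, 0, 0, 0, 0],
  ],
)

```text
time: 23.35
tool_pos: [0.4286, 0.239, 0.1106]
tool_rot: [-0.706, 0.706, -0.045, 0.045]
contact_force: [-2.6, -2.9, 0.4]
gripper_width: 0.152
```

Call:
apply_moves(
  moves=[
    [1, 0, 0, 2, 0, 0, 0],
    [1, 0, 0, 1, 0, 0, 0],
    [1, 0, 0, 0, 0, 0, 0],
  ],
)

```text
time: 23.65
tool_pos: [0.4291, 0.2423, 0.1107]
tool_rot: [0.706, -0.706, 0.045, -0.045]
contact_force: [-2.1, -2.6, -0.7]
gripper_width: 0.155
```

Call:
apply_moves(
  moves=[
    [1, 0, 0, 2, 0, 0, 0],
    [1, 0, 0, 2, 0, 0, 0],
    [1, 0, 0, 0, 0, 0, 0],
  ],
)

```text
time: 23.95
tool_pos: [0.4297, 0.2464, 0.1108]
tool_rot: [0.706, -0.706, 0.045, -0.045]
contact_force: [-1.6, -1.1, -0.7]
gripper_width: 0.154
```

Call:
apply_moves(
  moves=[
    [1, 0, 0, 2, 0, 0, 0],
    [1, 0, 0, 2, 0, 0, 0],
    [1, 0, 0, 0, 0, 0, 0],
  ],
)

```text
time: 24.25
tool_pos: [0.4303, 0.2508, 0.1108]
tool_rot: [0.706, -0.705, 0.045, -0.045]
contact_force: [-0.9, 3.0, -2.2]
gripper_width: 0.15
```

Call:
apply_moves(
  moves=[
    [1, 0, 0, 1, 0, 0, 0],
    [1, 0, 0, 1, 0, 0, 0],
    [1, 0, 0, 0, 0, 0, 0],
  ],
)

```text
time: 24.55
tool_pos: [0.4307, 0.2522, 0.111]
tool_rot: [0.706, -0.705, 0.045, -0.045]
contact_force: [-0.5, 0.7, -0.8]
gripper_width: 0.155
```

Call:
apply_moves(
  moves=[
    [1, 0, 0, 1, 0, 0, 0],
    [1, 0, 0, 1, 0, 0, 0],
    [1, 0, 0, 0, 0, 0, 0],
  ],
)

```text
time: 24.85
tool_pos: [0.4311, 0.254, 0.1111]
tool_rot: [0.706, -0.706, 0.045, -0.045]
contact_force: [0.4, 0.1, -0.7]
gripper_width: 0.152
```

Call:
apply_moves(
  moves=[
    [1, 0, 0, 1, 0, 0, 0],
    [1, 0, 0, 0, 0, 0, 0],
  ],
)

```text
time: 25.05
tool_pos: [0.431, 0.255, 0.1109]
tool_rot: [0.706, -0.706, 0.045, -0.045]
contact_force: [0.3, 0.9, -0.7]
gripper_width: 0.151
```

Call:
apply_moves(
  moves=[
    [1, 0, 0, 1, 0, 0, 0],
    [1, 0, 0, 0, 0, 0, 0],
  ],
)

```text
time: 25.25
tool_pos: [0.431, 0.2559, 0.1108]
tool_rot: [-0.706, 0.706, -0.045, 0.045]
contact_force: [-0.1, -0.2, -1.2]
gripper_width: 0.152
```

Call:
apply_moves(
  moves=[
    [1, 0, 0, 1, 0, 0, 0],
    [1, 0, 0, 0, 0, 0, 0],
  ],
)

```text
time: 25.45
tool_pos: [0.4308, 0.2561, 0.1106]
tool_rot: [-0.705, 0.707, -0.045, 0.045]
contact_force: [-0.8, -3.6, 1.8]
gripper_width: 0.156
```

Call:
apply_moves(
  moves=[
    [1, 0, 0, 1, 0, 0, 0],
    [1, 0, 0, 0, 0, 0, 0],
    [1, 0, 0, 0, 0, 0, 0],
  ],
)

```text
time: 25.75
tool_pos: [0.4308, 0.2562, 0.1106]
tool_rot: [-0.704, 0.707, -0.046, 0.044]
contact_force: [-2.2, -8.8, 2.1]
gripper_width: 0.154
```

Run:
```python
from h import *
st()
```

```text
t 25.75 p [430.8 256.2 110.6] zyaw 82.7 tilt [-0.001 -1.    -0.005] F [-2.2 -8.8  2.1] g 0.154 j [ 0.39 -0.11  2.02 -0.    1.24 -1.05]
```

The insert is on the rigid stop: 8.8 N, no further travel, at the expected 140 mm. I back off the push, release and rise.

Call:
apply_moves(
  moves=[
    [1, 0, 0, -1.8, 0, 0, 0],
    [1, 0, 0, 0, 0, 0, 0],
    [0.3, 0, 0, 0, 0, 0, 0],
    [0.3, 0, 0, 0, 0, 0, 0],
    [0.3, 0, 0, 0, 0, 0, 0],
    [0.3, 0, 0, 0, 0, 0, 0],
    [0.3, 0, 0, 0, 0, 0, 0],
  ],
)

```text
time: 26.45
tool_pos: [0.431, 0.2563, 0.1109]
tool_rot: [0.706, -0.706, 0.045, -0.045]
contact_force: [-0.3, -0.1, -0.8]
gripper_width: 0.348
```

Call:
apply_moves(
  moves=[
    [0.3, 0, -5, 0, 0, 0, 0],
    [0.3, 0, -15, 0, 0, 0, 0],
    [0.3, 0, -20, 0, 0, 0, 0],
    [0.3, 0, -20, 0, 0, 0, 0],
    [1, -15, 0, 25, 0, 0, 0],
    [1, -15, 0, 26, 0, 0, 0],
    [1, 0, 0, 0, 0, 0, 0],
    [1, 0, 0, 0, 0, 0, 0],
    [1, 0, 0, 0, 0, 0, 0],
  ],
)

```text
time: 27.35
tool_pos: [0.408, 0.3102, 0.1713]
tool_rot: [-0.706, 0.706, -0.045, 0.045]
contact_force: [0.4, 0.2, -0.3]
gripper_width: 0.001
```

```bash
cat >> h.py <<'E'
def sl():
    r,t,s=T(); y=np.radians(82.7); d=t[:2]*1e3-[445.3,369.3]; x=np.array([np.cos(y),np.sin(y)])
    p=np.array([d@x,d@[-x[1],x[0]]]); q=p-[-83,62]
    print("slicer",p.round(1),"piv-rel",q.round(1),"r",np.hypot(*q).round(1),"ang",np.degrees(np.arctan2(q[1],q[0])).round(1))
E
python3 - <<'E'
from h import *
st(); sl(); c=cam("wrist"); r,t,s=T()
im=manip.grab_frame("wrist"); cv2.imwrite("pics/w5.png",im)
s2=manip.grab_frame("side"); cv2.imwrite("pics/c5.png",np.hstack([cv2.resize(im,(400,300)),cv2.resize(s2[280:400,200:360],(400,300))]))
E
```

```text
t 27.35 p [408.  310.2 171.3] zyaw 82.7 tilt [ 0.001 -1.     0.   ] F [ 0.4  0.2 -0.3] g 0.001 j [ 0.5  -0.16  1.95 -0.    1.35 -0.94]
slicer [-63.4  29.5] piv-rel [ 19.6 -32.5] r 38.0 ang -58.9
```

View pics/c5.png

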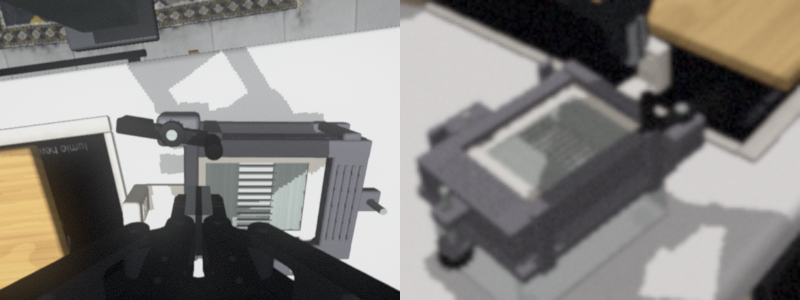

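The insert sits in the channel. The lock is open, with its post clear of the closed fingers. I lower beside the post and start swinging it.

Call:
apply_moves(
  moves=[
    [1, 0, 15, 0, 0, 0, 0],
    [1, 0, 15, 0, 0, 0, 0],
    [1, 0, 9, 0, 0, 0, 0],
    [1, 0, 0, 0, 0, 0, 0],
    [1, 0, 0, 0, 0, 0, 0],
  ],
)

```text
time: 27.95
tool_pos: [0.4074, 0.3103, 0.131]
tool_rot: [-0.705, 0.706, -0.045, 0.045]
contact_force: [0.6, 0.6, 0.0]
gripper_width: 0.004
```

Call:
apply_moves(
  moves=[
    [1, -4.2, 0, 2.2, 0, 0, 0],
    [1, -4.2, 0, 2.2, 0, 0, 0],
    [1, -4, 0, 2, 0, 0, 0],
    [1, -4, 0, 2, 0, 0, 0],
    [1, 0, 0, 0, 0, 0, 0],
  ],
)

```text
time: 28.45
tool_pos: [0.3922, 0.3214, 0.1322]
tool_rot: [0.706, -0.705, 0.044, -0.045]
contact_force: [1.3, -0.2, 0.3]
gripper_width: -0.002
```

```bash
python3 -c "
from h import *
st();sl()"
```

```text
t 28.45 p [392.2 321.4 132.2] zyaw 82.75 tilt [ 0.001 -1.     0.001] F [ 1.3 -0.2  0.3] g -0.002 j [ 0.54 -0.13  1.99  0.    1.28 -0.9 ]
slicer [-54.2  46.5] piv-rel [ 28.8 -15.5] r 32.6 ang -28.3
```

Call:
apply_moves(
  moves=[
    [1, -4, 0, 1.5, 0, 0, 0],
    [1, -4, 0, 1, 0, 0, 0],
    [1, -4, 0, 0.5, 0, 0, 0],
    [1, -4, 0, 0, 0, 0, 0],
    [1, -4, 0, -0.5, 0, 0, 0],
    [1, -4, 0, -0.5, 0, 0, 0],
    [1, -4, 0, -1.5, 0, 0, 0],
    [1, -4, 0, -1.5, 0, 0, 0],
    [1, 0, 0, 0, 0, 0, 0],
  ],
)

```text
time: 29.35
tool_pos: [0.3629, 0.3223, 0.1321]
tool_rot: [-0.704, 0.707, -0.042, 0.047]
contact_force: [13.0, -8.0, -3.1]
gripper_width: 0.002
```

```bash
python3 -c "
from h import *
st();sl()"
```

```text
t 29.35 p [362.9 322.3 132.1] zyaw 82.78 tilt [ 0.008 -1.    -0.003] F [13.  -8.  -3.1] g 0.002 j [ 0.58 -0.19  2.04 -0.01  1.28 -0.87]
slicer [-57.1  75.7] piv-rel [25.9 13.7] r 29.4 ang 27.9
```

The finger jams radially on the post (15 N, mostly along slicer y). I back off, go round to the post's +x side and push along -x.

Call:
apply_moves(
  moves=[
    [1, 6, 0, 2, 0, 0, 0],
    [1, 0, 0, 10, 0, 0, 0],
    [1, -9, 0, 2, 0, 0, 0],
    [1, -9, 0, 0, 0, 0, 0],
    [1, 0, 0, 0, 0, 0, 0],
    [1, 0, 0, 0, 0, 0, 0],
  ],
)

```text
time: 29.95
tool_pos: [0.3497, 0.3396, 0.1316]
tool_rot: [-0.706, 0.706, -0.045, 0.044]
contact_force: [0.9, -0.3, 0.1]
gripper_width: -0.0
```

```bash
python3 -c "
from h import *
st();sl()"
```

```text
t 29.95 p [349.7 339.6 131.6] zyaw 82.78 tilt [-0. -1. -0.] F [ 0.9 -0.3  0.1] g -0.0 j [ 0.62 -0.18  2.04  0.    1.28 -0.83]
slicer [-41.6  91.1] piv-rel [41.4 29.1] r 50.6 ang 35.1
```

Call:
apply_moves(
  moves=[
    [1, 0, 0, -4, 0, 0, 0],
    [1, 0, 0, -4, 0, 0, 0],
    [1, 0, 0, -3, 0, 0, 0],
    [1, 0, 0, -3, 0, 0, 0],
    [1, 0, 0, -3, 0, 0, 0],
    [1, 0, 0, 0, 0, 0, 0],
  ],
)

```text
time: 30.55
tool_pos: [0.3481, 0.3228, 0.132]
tool_rot: [0.706, -0.705, 0.045, -0.045]
contact_force: [-0.5, 2.2, 0.5]
gripper_width: -0.002
```

Call:
apply_moves(
  moves=[
    [1, 0, 0, -2, 0, 0, 0],
    [1, 0, 0, -1, 0, 0, 0],
    [1, 0, 0, 0, 0, 0, 0],
  ],
)

```text
time: 30.85
tool_pos: [0.348, 0.3195, 0.1319]
tool_rot: [-0.706, 0.706, -0.045, 0.045]
contact_force: [-1.1, 1.9, -0.0]
gripper_width: -0.001
```

```bash
python3 -c "
from h import *
st();sl()"
```

```text
t 30.85 p [348.  319.5 131.9] zyaw 82.71 tilt [ 0. -1. -0.] F [-1.1  1.9 -0. ] g -0.001 j [ 0.59 -0.22  2.07 -0.    1.29 -0.86]
slicer [-61.8  90.2] piv-rel [21.2 28.2] r 35.3 ang 53.0
```

Contact at about 2 N and the post is moving. I go on to the end stop.

Call:
apply_moves(
  moves=[
    [1, 0, 0, -1.5, 0, 0, 0],
    [1, 0, 0, -1.5, 0, 0, 0],
    [1, 0, 0, 0, 0, 0, 0],
  ],
)

```text
time: 31.15
tool_pos: [0.3476, 0.3168, 0.1319]
tool_rot: [0.706, -0.705, 0.045, -0.045]
contact_force: [-1.3, 4.5, 0.1]
gripper_width: -0.0
```

Call:
apply_moves(
  moves=[
    [1, 0, 0, -1.5, 0, 0, 0],
    [1, 0, 0, -1.5, 0, 0, 0],
    [1, 0, 0, 0, 0, 0, 0],
  ],
)

```text
time: 31.45
tool_pos: [0.3475, 0.3162, 0.1321]
tool_rot: [0.708, -0.703, 0.045, -0.046]
contact_force: [-0.0, 14.8, -4.5]
gripper_width: -0.001
```

Call:
apply_moves(
  moves=[
    [1, 0, 0, -1, 0, 0, 0],
    [1, 0, 0, -1, 0, 0, 0],
    [1, 0, 0, 0, 0, 0, 0],
  ],
)

```text
time: 31.75
tool_pos: [0.3475, 0.3157, 0.1323]
tool_rot: [0.71, -0.701, 0.044, -0.046]
contact_force: [1.2, 21.9, -6.5]
gripper_width: 0.001
```

Call:
apply_moves(
  moves=[
    [1, 0, 0, -1, 0, 0, 0],
    [1, 0, 0, -1, 0, 0, 0],
    [1, 0, 0, 0, 0, 0, 0],
  ],
)

```text
time: 32.05
tool_pos: [0.3475, 0.3154, 0.1325]
tool_rot: [0.712, -0.7, 0.044, -0.046]
contact_force: [2.8, 27.7, -10.7]
gripper_width: -0.004
```

Hard stop reached. I back off, rise and look.

Call:
apply_moves(
  moves=[
    [1, 0, 0, 5, 0, 0, 0],
    [1, 0, 0, 10, 0, 0, 0],
    [1, 0, -25, 10, 0, 0, 0],
    [1, 0, -40, 0, 0, 0, 0],
    [1, 10, -40, -10, 0, 0, 0],
    [1, 30, -20, -20, 0, 0, 0],
    [1, 0, 0, 0, 0, 0, 0],
    [1, 0, 0, 0, 0, 0, 0],
  ],
)

```text
time: 32.85
tool_pos: [0.3863, 0.299, 0.2569]
tool_rot: [-0.705, 0.706, -0.045, 0.046]
contact_force: [-0.5, -0.2, 0.0]
gripper_width: -0.005
```

Run:
```python
from h import *
st(); sl(); c=cam("wrist"); im=manip.grab_frame("wrist"); cv2.imwrite("pics/w6.png",im); np.savez("w6.npz",m=c[0],T=c[1])
y=np.radians(82.7); X=np.array([np.cos(y),np.sin(y)]);Y=np.array([-X[1],X[0]])
W=lambda x,yy,z: np.r_[np.array([445.3,369.3])+x*X+yy*Y,z]/1e3
u=proj(c,W(-83,62,110)).astype(int); print("pivot",u,"post",proj(c,W(-83,92,138.7)),"grip top",proj(c,W(-114,0,122.7)),"plate end",proj(c,W(-75,0,87.7)))
x0=max(0,min(u[0]-130,320));y0=max(0,min(u[1]-60,240))
print(x0,y0); cv2.imwrite("pics/w6z.png",cv2.resize(im[y0:y0+240,x0:x0+320],(800,600),interpolation=cv2.INTER_CUBIC))
```

```text
t 32.85 p [386.3 299.  256.9] zyaw 82.61 tilt [ 0.    -1.    -0.001] F [-0.5 -0.2  0. ] g -0.005 j [ 0.51 -0.29  1.91 -0.    1.52 -0.93]
slicer [-77.3  49.6] piv-rel [  5.7 -12.4] r 13.7 ang -65.2
pivot [309 216] post [308.24337251 176.56316339] grip top [264.66455422 309.14426862] plate end [321.26980641 289.29401478]
179 156
```

View pics/w6z.png

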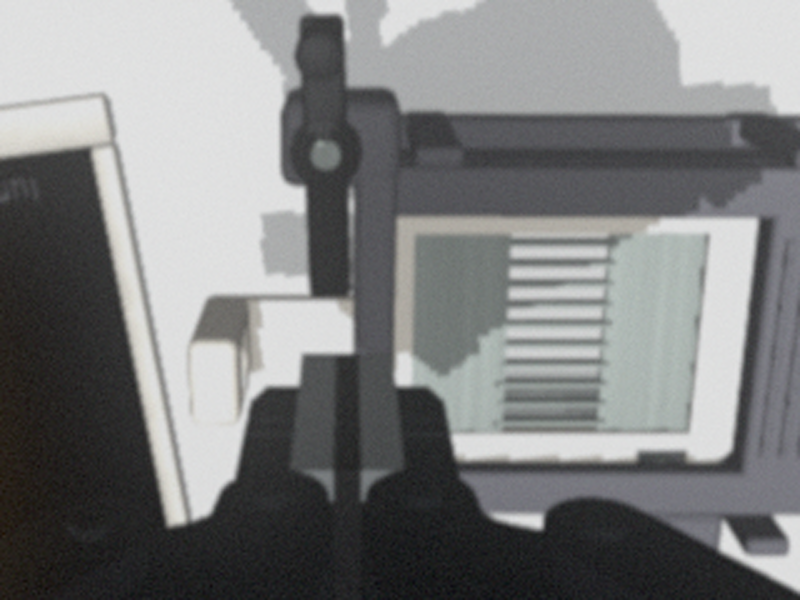

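The lock stands straight across: post ~(320,55), pivot (325,155), tooth down to (330,295). The insert is home under the bar, and the gripper is clear at z = 0.257.

```bash
python3 -c "
from h import *
print(manip.job_done()); st()"
```

```text
the job is handed in; nothing more can be done
None
the job is handed in; nothing more can be done
```

The julienne insert is fully home in the slicer and the lock is swung across its end. I handed the job in at about 33 s of the 72 s; it reports no verdict, so this rests on my own checks.

- **Slot height:** I felt the bar top and the insert's grip top with the closed fingers. That gave a carriage height h of about 4.7 mm.
- **Insertion:** The insert went in level with almost no force up to the catch. The highest reading past the catch was about 5 N, taken between steps. At the rigid stop it read about 9 N with no further travel, after the expected 140 mm.
- **Lock:** My first push on the post jammed at about 15 N, so I went round to its other side. From there it swung to its end stop, where I briefly pressed with about 30 N, under the 40 N limit.
- **Last checks:** The final wrist picture shows the tooth square across the insert's end, so the lock is at about 1.57 rad. The plate is in the channel, and the gripper was clear with the wrist force at about zero. I did not re-measure the other insert, the vegetables or the other items, but nothing I did touched them.

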